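# Dispense the steel balls from the dial-lid canister

## Robot

A 7-joint arm with a two-finger parallel gripper is mounted at the origin on the work surface. World frame = base frame: x ahead of the robot, y to its left, z up, the work surface at z = 0. Lengths are in m, angles in rad, forces in N, time in s.
With the tool pointing down it reaches from about 0.4 to 0.85 m from the base axis. Payload 10.4 kg.
Tool frame: the origin (TCP) lies between the finger pads; the fingertips stand 25 mm ahead of it and the grasp point (between the pads) lies 6 mm ahead of it; x points along the fingers, y is the direction in which the jaws open and shut, and the axes are right-handed (so a half turn about x gives the same grasp; the last joint's range is limited). The gripper opens to 87 mm and grips with 3 to 60 N. Pads are 19 mm wide; open, the fingers measure 117 mm over their backs; the gripper's body (75 mm by 190 mm) begins 51 mm behind the grasp point.
Start: joints at [1.27, 0.332, -0.065, 1.46, 0.022, 1.35, -0.088], TCP at [0.171, -0.601, 0.248] pointing down, gripper open.
Joint ranges: [-2.6, 2.6], [-0.5, 2.12], [-1.47, 1.34], [0.16, 2.42], [-1.27, 4.41], [0.06, 2.06], [-2.6, 2.6]. Speed limits (rad/s): [2.22, 2.22, 2.79, 2.79, 3.14, 3.14, 3.14].

## Interface

Orientations are given as a unit quaternion [x, y, z, w].
In Python, from bench import r gives the robot as it stands.
- The arm moves only by the shell command python3 -m pendant 'ROWS' [FORCE]. ROWS is JSON, a list of rows, each an object with "translation": the shift along the world's x, y, z in cm, a list of three; "angular": the turn, a rotation vector about the world's x, y, z in degrees, a list of three; "hand": the opening, from -1 (shut) to 1 (fully open). In form: [{"translation": [dx, dy, dz], "angular": [wx, wy, wz], "hand": hand}, ...]. A call has 1 to 20 rows; each row shifts and turns the commanded pose from where the row before left it; what a row does not reach is not made up. A row lasts 1/10 s, in which the tool goes at most 50 mm and 8.59 degrees, less where a joint would pass 70% of its speed; a pose out of reach is approached as far as the arm can. A call is refused whole if a number of a shift passes 5 or a number of a turn 8.59, either way. A call with a gripper value outside its range is refused whole. The fingers move at their own pace and stop on an object; FORCE is the grip in N (left out, the last holds). Time passes only in rows, so rows that do not move let the fingers close. It gives the time, the measured TCP pose, the force and the opening at its end, in the units of the state.
- r.read_state(): the state, without advancing time (a new reading comes with each control period).
- r.camera(name): name is "scene" or "top"; returns the picture (480x640x3 uint8, red, green, blue); there is no depth.
- r.camera_info(name): a dict with "fx", "fy", "cx", "cy" (pixels), "rvec" (rotation vector, rad) and "tvec" (3), from world to camera coordinates, as OpenCV has them. Camera axes: x right, y down, z forward; pixel columns grow to the right and rows downward; lengths in m; the calibration is good to about 2 mm. A picture is of the moment at which its call begins. camera_info takes no time and is no camera call.
- r.close_job(): hands the job in, once; it reports no verdict.
Trained networks look in the newest picture that a camera, given by its name, has taken for a name from the list of things; names that differ only in an ending like _2 or _b are one class to them, and where a whole thing is asked for, a point or a joint stands for the part that bears it (a point fixed in the world has none). Each returns a list of dicts, best first, with "confidence" (0 to 1); they miss things now and then, are a little off and sometimes report something else, mostly with a low value. They report only what shows in the picture. A call takes as long as a camera call. They do not tell look-alikes from the thing itself.
- r.find_in(camera, name): "point" ([row, column] in pixels, amid what is visible of it).
- r.mark_of(camera, name): "point" ([row, column] in pixels: a listed point, or the origin of a listed thing).
The state is a dict: "time": time; "joint_positions": joint angles; "joint_vel": joint speeds; "joint_torque": joint torques, N m; "ee_pos": TCP position; "eef_rot": TCP orientation; "ft_force": force on the tool from outside, world axes, zero at the start; "torque": the same for the moment, N m; "width": finger opening in m.
Only numpy, scipy, OpenCV 4.12 (cv2) and the standard library are available. Lean on these libraries where they do the work, as an engineer would, in place of code of your own. Each camera call takes 0.05 s, during which the arm holds its last target.

## Task

With the canister upright, turn its dial lid until the largest opening is over the pouring window on the bin side, then tip the canister over by its crank handle so that all six steel balls run out into the blue bin in front of it. Tip the canister fully back upright, leaving the dial at the largest opening, and do not shift the other loose parts on the bench.

Things in the scene. Friction and masses are not known exactly. Their poses are not given: they have to be found in the camera images.
- stand: Fixed grey steel stand: base plate 85 x 130 x 10 mm, two posts (local y = -46 and +46 mm, 8 mm thick, 147 mm tall) that carry the tipping canister. Origin: on the table below the pivot and on the vertical axis of upright canister and dial. Local z up; +x is the pouring side, with the bin; y runs along the pivot; the crank handle is on the -y side, towards the robot.
- pivot (a point): Point on the canister's horizontal pivot axis, midway between the posts, 130 mm above the table. The canister is a clear cylinder, 68 mm across, 100 mm tall, its underside 75 mm above the table when upright. Its black cap has one fixed pouring window, a wedge 100 degrees wide that reaches the rim, on the +x side of the stand, marked by a small black tab on the rim.
- canister (a joint): Tip angle of the canister, rad: 0 = upright, against its stop; grows as it tips about the pivot towards the stand's +x (the bin); stop at 2.35. Stiff (0.3 N m of friction, about 3.5 N at the handle): it stays where it is left. The balls run out when the dial's mouth is over the pouring window and the angle is about 2 or more; a little rocking there frees any that jam.
- dial (a joint): Angle of the dial lid, rad, counter-clockwise positive from above: 0 = its large mouth is exactly over the pouring window (largest opening). Starts between 1.3 and 2.5, so it must be turned clockwise by that angle; no stop at 0 (stops at -0.5 and 2.8). Friction 0.05 N m: it stays where it is left. More than about 0.4 off, the balls may not pass.
- dial_knob (a point): Grip point on the dial's axis, 198.5 mm above the table when upright. The dial is an aluminium disc 69 mm across, its upper face 182.5 mm above the table; on its centre stands the knob, a bar 22 mm long (dial's x), 14 mm wide (dial's y), its top 208.5 mm above the table. The point's axes are the dial's: x points from the axis to the large mouth, z up.
- dial_mouth (a point): Middle of the dial's large mouth, 23 mm from the dial's axis, on its upper face. The mouth is a wedge cut out of the rim, 100 degrees wide; the dial's other openings are one 9 mm hole and three 5 mm holes, too small for the balls.
- handle_grip (a point): Grip point on the crank handle's centre line: a round dark steel bar 14 mm thick, 63 mm free, parallel to the pivot (end cap 18 mm). It lies 94 mm from the stand's middle on the -y side, 90 mm from the pivot axis. At tip angle t it stands at 90 mm * sin(t - 1.05) along the stand's x and 130 mm + 90 mm * cos(t - 1.05) above the table: at first leaning away from the bin.
- bin: Open blue plastic parts bin, fixed, on the table at the pouring side of the stand: 160 mm (local x) x 124 mm (local y), walls 4 mm thick, 48 mm high, the far (+x) wall 75 mm. Origin: centre of its underside.
- ball0: Bright steel ball, 14 mm in diameter, 11 g, one of six alike that start in the canister. Origin: its centre.
- ball1: Bright steel ball, 14 mm in diameter, 11 g, one of six alike that start in the canister. Origin: its centre.
- ball2: Bright steel ball, 14 mm in diameter, 11 g, one of six alike that start in the canister. Origin: its centre.
- ball3: Bright steel ball, 14 mm in diameter, 11 g, one of six alike that start in the canister. Origin: its centre.
- ball4: Bright steel ball, 14 mm in diameter, 11 g, one of six alike that start in the canister. Origin: its centre.
- ball5: Bright steel ball, 14 mm in diameter, 11 g, one of six alike that start in the canister. Origin: its centre.
- spring_a: Bystander: loose gas spring standing upright, black body 38 mm across and 65 mm tall with a bright rod to 105 mm. Origin: centre of its foot.
- spring_b: Bystander: loose squat gas spring standing upright, black, 50 mm across and 45 mm tall with a bright rod to 67 mm. Origin: centre of its foot.
- spring_c: Bystander: loose slim gas spring standing upright, black, 32 mm across and 80 mm tall with a bright rod to 110 mm. Origin: centre of its foot.
- bushing: Bystander: loose steel guide bushing standing on end, 48 mm across, 38 mm tall, open through. Origin: centre of its foot.
- wrench: Bystander: loose steel wrench, 170 mm long, lying flat. Origin: underside, near its middle.
- carton: Bystander: small closed cardboard carton, 55 x 90 x 40 mm. Origin: centre of its underside.
Not all that is in view belongs to the job. What is shaped like the bin but green is not meant.

How it is judged:
On the way, in this order (a step that is already met when the one before it is completed fails the run):
1. the dial is at its largest opening (within 0.25 rad) while the canister is still upright (within 0.25 rad) (value of joint dial between -0.25 and 0.25 rad and value of joint canister below 0.25 rad), for 0.2 s.
2. all six balls are in the bin (x of ball0 in the frame of bin between -0.08 and 0.08 m and y of ball0 in the frame of bin between -0.062 and 0.062 m and z of ball0 in the frame of bin between 0 and 0.048 m and x of ball1 in the frame of bin between -0.08 and 0.08 m and y of ball1 in the frame of bin between -0.062 and 0.062 m and z of ball1 in the frame of bin between 0 and 0.048 m and x of ball2 in the frame of bin between -0.08 and 0.08 m and y of ball2 in the frame of bin between -0.062 and 0.062 m and z of ball2 in the frame of bin between 0 and 0.048 m and x of ball3 in the frame of bin between -0.08 and 0.08 m and y of ball3 in the frame of bin between -0.062 and 0.062 m and z of ball3 in the frame of bin between 0 and 0.048 m and x of ball4 in the frame of bin between -0.08 and 0.08 m and y of ball4 in the frame of bin between -0.062 and 0.062 m and z of ball4 in the frame of bin between 0 and 0.048 m and x of ball5 in the frame of bin between -0.08 and 0.08 m and y of ball5 in the frame of bin between -0.062 and 0.062 m and z of ball5 in the frame of bin between 0 and 0.048 m), for 0.2 s.
At the end, for the whole second after the job is handed in: All six balls lie in the bin (centres inside its walls and below its 48 mm rim) moving at under 0.05 m/s, the canister is upright again (tip angle under 0.15 rad) and the dial is within 0.25 rad of its largest opening (all of step 2 and linear speed of each of ball0, ball1, ball2, ball3, ball4, ball5 below 0.05 m/s and value of joint dial between -0.25 and 0.25 rad and value of joint canister below 0.15 rad); the robot touches nothing.
It fails at once if a bystander (gas springs, bushing, wrench, carton) is shifted by more than 40 mm (distance of any of spring_a, spring_b, spring_c, bushing, wrench, carton from where it was at the start of the episode above 0.04 m).
It also fails if it takes over 72 s, if anything falls off the work surface, if the arm or the gripper's body presses on something with over 40 N, if the wrist force passes 120 N, or if a joint passes its speed limit or range.

## Working session

There is one attempt and no reset: what is moved stays moved. The work goes in short steps, Python scripts to look and compute and a shell command to move; the robot and the scene stay as the last step left them, time stands still between calls to the robot, and variables do not carry over. Pictures are saved under pics/ and viewed, and the job is handed in when it is done.

```bash
ls; mkdir -p pics; python3 - <<'E'
from bench import r
import cv2
print(r.read_state())
for n in("scene","top"):
    im=r.camera(n); cv2.imwrite(f"pics/{n}0.png",im[...,::-1]); print(n,r.camera_info(n))
    for t in("stand","pivot","dial_knob","dial_mouth","handle_grip","bin"):
        try: print(t,[(d['confidence'],d['point']) for d in r.mark_of(n,t)[:3]])
        except Exception as e: print(t,e)
print(r.read_state()['time'])
E
```

```text
pics
{'time': 0.0, 'joint_positions': array([ 1.27040132,  0.33286642, -0.06469324,  1.46096732,  0.02157121,
        1.34989916, -0.08851352]), 'joint_vel': array([-7.96584259e-05,  3.53320828e-05, -2.75424271e-03, -1.92402092e-04,
       -3.19600307e-04,  1.34030875e-03,  1.27335070e-03]), 'joint_torque': array([ 1.37033890e-03, -6.23238587e+01,  2.55808281e-02, -3.89894807e+01,
       -6.12943433e-02,  3.96758784e-02,  1.03778548e-04]), 'ee_pos': array([ 0.17129751, -0.6006885 ,  0.24674488]), 'eef_rot': array([-0.70021121, -0.09840227,  0.7003825 , -0.09739412]), 'ft_force': array([ 0.72899245, -0.12094191, -0.62076367]), 'torque': array([ 0.03639428, -0.03266256,  0.032386  ]), 'width': 0.08693928404177027}
scene {'fx': 479.39153375595447, 'fy': 479.39153375595447, 'cx': 325.52191816277565, 'cy': 231.76223378495712, 'rvec': array([ 1.57529708,  1.8802785 , -0.84860516]), 'tvec': array([ 0.05569527, -0.26256705,  1.61301712])}
stand [(0.59, [287.7, 354.4])]
pivot [(0.8, [249.7, 360.1]), (0.52, [214.3, 408.7])]
dial_knob [(0.78, [225.9, 363.3]), (0.38, [316.6, 434.1])]
dial_mouth [(0.72, [235.7, 361.8])]
handle_grip [(0.56, [217.9, 406.0])]
bin [(0.88, [274.1, 316.4]), (0.59, [217.3, 215.5])]
top {'fx': 580.6028817646068, 'fy': 580.6028817646068, 'cx': 320.8364868282829, 'cy': 252.80568664279232, 'rvec': array([ 2.02553678, -2.17425061,  0.24364533]), 'tvec': array([0.04832332, 0.59814693, 1.230498  ])}
stand [(0.83, [265.5, 275.7])]
pivot [(0.94, [254.2, 269.3])]
dial_knob [(0.95, [241.1, 264.1])]
dial_mouth [(0.88, [233.6, 262.7]), (0.65, [242.2, 266.2])]
handle_grip [(0.94, [282.6, 217.2]), (0.52, [207.8, 233.5])]
bin [(0.9, [331.7, 460.2]), (0.57, [271.2, 316.4])]
0.7
```

View pics/scene0.png

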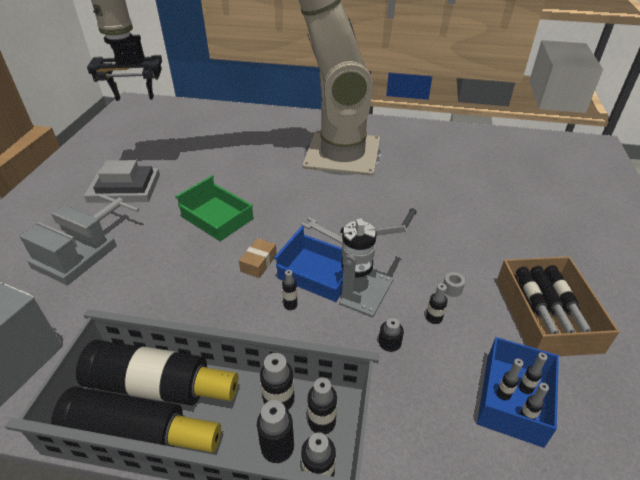

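View pics/top0.png

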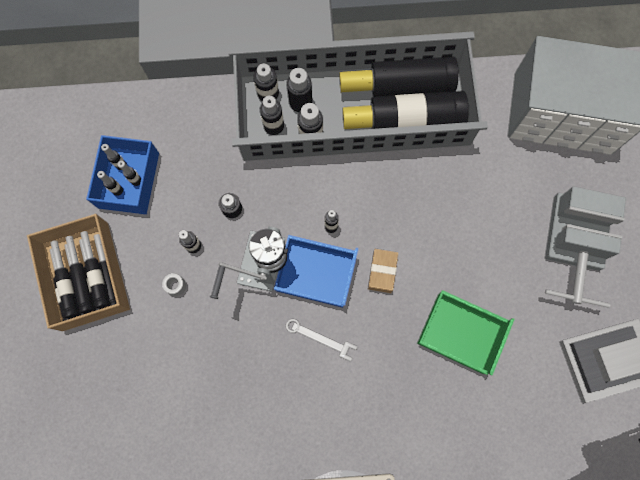

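```bash
python3 - <<'E'
import cv2
a=cv2.imread("pics/top0.png")[190:340,170:370];cv2.imwrite("pics/t0z.png",cv2.resize(a,(800,600),interpolation=cv2.INTER_CUBIC))
a=cv2.imread("pics/scene0.png")[190:310,290:450];cv2.imwrite("pics/s0z.png",cv2.resize(a,(800,600),interpolation=cv2.INTER_CUBIC))
E
```

```text
(no output)
```

View pics/t0z.png

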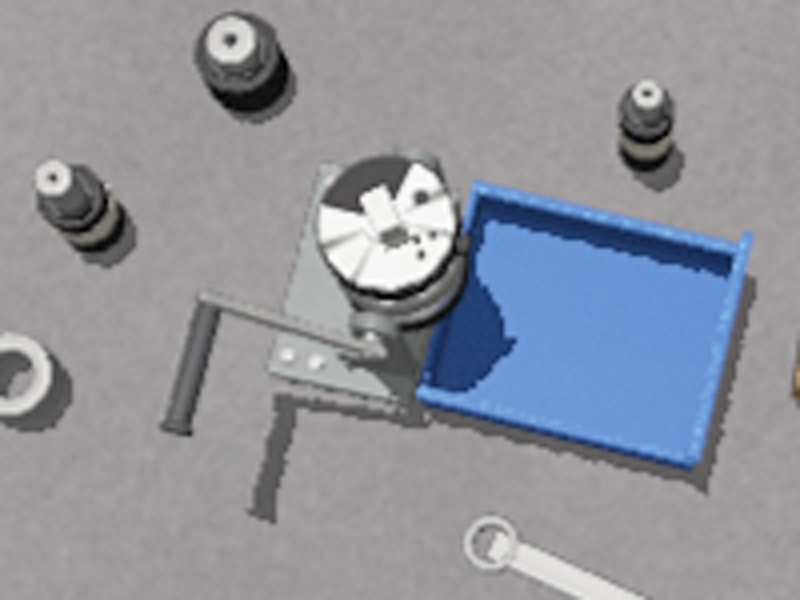

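View pics/s0z.png

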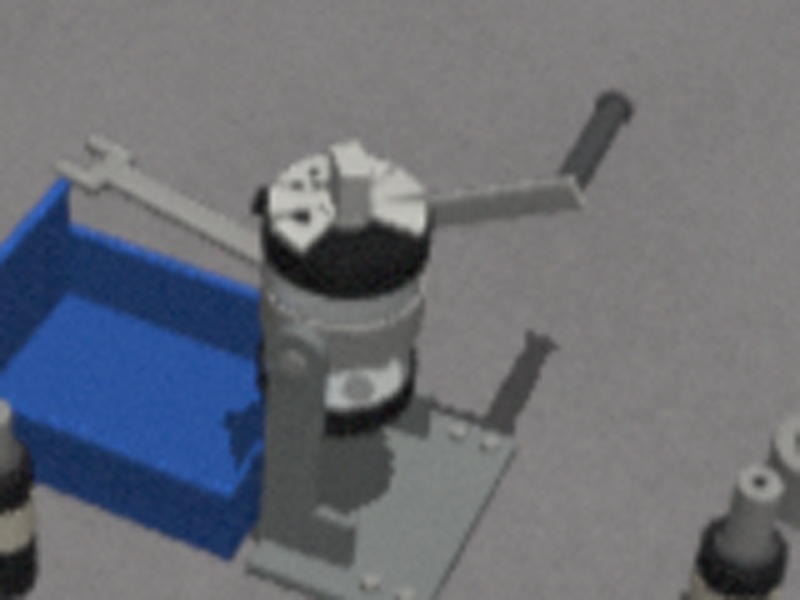

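The pictures show the stand in both views: knob at top (row 240, col 264), handle from (266, 222) to (296, 214), and the blue bin beside it. The green bin is the decoy. The mouth points up-left in the top view, and the black tab is at (250, 286). Next I fit the stand pose to these points.

```bash
cat > h.py <<'E'
import numpy as np, cv2
from bench import r
from scipy.optimize import least_squares
def proj(n,P):
    c=r.camera_info(n);K=np.array([[c['fx'],0,c['cx']],[0,c['fy'],c['cy']],[0,0,1.]])
    p,_=cv2.projectPoints(np.atleast_2d(P).astype(float),c['rvec'],c['tvec'],K,None);return p[:,0]
def onplane(n,rc,z):
    c=r.camera_info(n);R=cv2.Rodrigues(c['rvec'])[0];C=-R.T@c['tvec']
    d=R.T@np.array([(rc[1]-c['cx'])/c['fx'],(rc[0]-c['cy'])/c['fy'],1]);return C+d*(z-C[2])/d[2]
def T(p,L):
    x,y,a=p[:3];L=np.atleast_2d(L).astype(float);c,s=np.cos(a),np.sin(a)
    return np.c_[x+c*L[:,0]-s*L[:,1],y+s*L[:,0]+c*L[:,1],L[:,2]]
def handle(t): return [.09*np.sin(t-1.05),-.094,.13+.09*np.cos(t-1.05)]
E
python3 - <<'E'
from h import *
obs=[("top",[0,0,0],(265.5,275.7)),("top",[0,0,.13],(254.2,269.3)),("top",[0,0,.1985],(241.1,264.1)),("top",handle(0),(282.6,217.2)),
("scene",[0,0,.13],(249.7,360.1)),("scene",[0,0,.1985],(225.9,363.3)),("scene",handle(0),(217.9,406)),
("top",[.034,0,.178],(250.5,286)),("scene",[.034,0,.178],(230,342.5)),
("top",[-.0425,.065,.01],(190+165/4,170+325/4)),("top",[-.0425,-.065,.01],(190+372/4,170+270/4)),("scene",[-.0425,.065,.01],(190+600/5,290+435/5)),("scene",[-.0425,-.065,.01],(190+447/5,290+515/5))]
def f(p): return np.concatenate([proj(n,T(p,L))[0][::-1]-rc for n,L,rc in obs])
for a0 in(0,1.5,3,-1.5):
    s=least_squares(f,[.6,0,a0],loss='soft_l1');print(s.x,s.cost)
    if a0==0 or s.cost<b[1]: b=(s.x,s.cost)
p=b[0];print(np.round(f(p).reshape(-1,2),1))
print("handle",T(p,handle(0)))
for n,rc in(("top",(233.6,262.7)),("scene",(235.7,361.8))):
    w=onplane(n,rc,.1825)-T(p,[0,0,.1825])[0];print(w,np.arctan2(w[1],w[0])-p[2])
# mouth dir: midpoint of dark wedge on the zoom
for n,rc in(("top",(190+180/4,170+350/4)),("scene",(190+250/5,290+355/5))):
    w=onplane(n,rc,.18)-T(p,[0,0,.18])[0];print("eye",w,np.arctan2(w[1],w[0])-p[2])
for nm,z in(("bin",0),("spring_a",0),("wrench",0),("bushing",0),("carton",0)):
    d=r.mark_of("top",nm); print(nm,[(e['confidence'],np.round(onplane("top",e['point'],z),3)) for e in d[:4]])
E
```

```text
[ 0.59803019  0.12160517 -1.82960174] 71.59563354956124
[0.59803019 0.12160517 4.45358358] 71.59563354956143
[0.59803019 0.12160517 4.45358355] 71.59563354956134Traceback (most recent call last):
  File "<stdin>", line 8, in <module>
    return func(*args, **kwargs)
    vector_fun = VectorFunction(
        fun_wrapped,
    ...<6 lines>...
        workers=workers
    )
    self.J, dct = approx_derivative(
                  ~~~~~~~~~~~~~~~~~^
        self.fun_wrapped, self.x, f0=self.f, **finite_diff_options
        ^^^^^^^^^^^^^^^^^^^^^^^^^^^^^^^^^^^^^^^^^^^^^^^^^^^^^^^^^^
    )
    ^
    J, _nfev = _dense_difference(fun_wrapped, x0, f0, h,
               ~~~~~~~~~~~~~~~~~^^^^^^^^^^^^^^^^^^^^^^^^
                             use_one_sided, method,
                             ^^^^^^^^^^^^^^^^^^^^^^
                             mf)
                             ^^^
    df = [f_eval - f0 for f_eval in f_evals]
                                    ^^^^^^^
    f = np.atleast_1d(self.fun(x, *self.args, **self.kwargs))
                      ~~~~~~~~^^^^^^^^^^^^^^^^^^^^^^^^^^^^^^
    return np.atleast_1d(self.fun(x))
                         ~~~~~~~~^^^
    return self.f(x, *self.args, **self.kwargs)
           ~~~~~~^^^^^^^^^^^^^^^^^^^^^^^^^^^^^^
  File "<stdin>", line 6, in f
  File "h.py", line 5, in proj
    c=r.camera_info(n);K=np.array([[c['fx'],0,c['cx']],[0,c['fy'],c['cy']],[0,0,1.]])
ValueError: time passes only in moves, steps and waits
```

```bash
sed -i 's/^def proj/CI={n:r.camera_info(n) for n in ("scene","top")}\ndef proj/; s/c=r.camera_info(n);/c=CI[n];/' h.py
cat > fit.py <<'E'
from h import *
obs=[("top",[0,0,0],(265.5,275.7)),("top",[0,0,.13],(254.2,269.3)),("top",[0,0,.1985],(241.1,264.1)),("top",handle(0),(282.6,217.2)),
("scene",[0,0,.13],(249.7,360.1)),("scene",[0,0,.1985],(225.9,363.3)),("scene",handle(0),(217.9,406)),
("top",[.034,0,.178],(250.5,286)),("scene",[.034,0,.178],(230,342.5)),
("top",[-.0425,.065,.01],(190+165/4,170+325/4)),("top",[-.0425,-.065,.01],(190+372/4,170+270/4)),("scene",[-.0425,.065,.01],(190+600/5,290+435/5)),("scene",[-.0425,-.065,.01],(190+447/5,290+515/5))]
def f(p): return np.concatenate([proj(n,T(p,L))[0][::-1]-rc for n,L,rc in obs])
s=least_squares(f,[.6,.1,-1.8],loss='soft_l1');p=s.x;print(p)
for o,e in zip(obs,f(p).reshape(-1,2)): print(o[0],np.round(o[1],3),np.round(e,1))
print("handle",T(p,handle(0)))
for n,rc in(("top",(233.6,262.7)),("scene",(235.7,361.8))):
    w=onplane(n,rc,.1825)-T(p,[0,0,.1825])[0];print(w,np.arctan2(w[1],w[0])-p[2])
for n,rc in(("top",(190+180/4,170+350/4)),("scene",(190+250/5,290+355/5))):
    w=onplane(n,rc,.18)-T(p,[0,0,.18])[0];print("eye",w,np.arctan2(w[1],w[0])-p[2])
E
python3 fit.py
```

```text
[ 0.59803019  0.12160517 -1.82960173]
top [0 0 0] [-1.8 -3.7]
top [0.   0.   0.13] [-3.2 -2.7]
top [0.    0.    0.198] [ 2.1 -0.8]
top [-0.078 -0.094  0.175] [ 0.7 -0. ]
scene [0.   0.   0.13] [-0.  -1.3]
scene [0.    0.    0.198] [ 0.3 -2.8]
scene [-0.078 -0.094  0.175] [1.5 1.6]
top [0.034 0.    0.178] [-1.9 -5.4]
scene [0.034 0.    0.178] [-0.9  3. ]
top [-0.042  0.065  0.01 ] [1.9 8.4]
top [-0.042 -0.065  0.01 ] [ 3.5 10.3]
scene [-0.042  0.065  0.01 ] [  1.4 -14.3]
scene [-0.042 -0.065  0.01 ] [ -5.4 -11. ]
handle [[0.52714038 0.22113035 0.17478139]]
[ 2.45300688e-02  1.74413674e-03 -1.11022302e-16] 1.900584260776184
[0.01165155 0.00511796 0.        ] 2.2434809485577247
eye [ 2.30068274e-02  1.27893178e-02 -5.55111512e-17] 2.3369575026480938
eye [ 2.28266224e-02  4.85068694e-03 -5.55111512e-17] 2.0389883624614664
```

```bash
python3 - <<'E'
from h import *
for nm,z in(("bin",0),("spring_a",0),("wrench",0),("bushing",0),("carton",0)):
    d=r.mark_of("top",nm); print(nm,[(e['confidence'],np.round(onplane("top",e['point'],z),3)) for e in d[:4]])
E
```

```text
bin [(0.9, array([ 0.409, -0.299,  0.   ])), (0.57, array([0.573, 0.019, 0.   ]))]
spring_a [(0.77, array([0.657, 0.308, 0.   ])), (0.63, array([0.739, 0.212, 0.   ])), (0.58, array([ 0.681, -0.028,  0.   ]))]
wrench [(0.95, array([0.412, 0.022, 0.   ])), (0.34, array([ 0.554, -0.135,  0.   ]))]
bushing [(0.58, array([0.658, 0.313, 0.   ])), (0.55, array([0.56 , 0.349, 0.   ]))]
carton [(0.82, array([ 0.555, -0.132,  0.   ]))]
```

```bash
sed -i 's/^def f(p).*/def f(p): return np.concatenate([proj(n,T(p,[L[0]-(p[3] if L[2]==.01 else 0),L[1],L[2]]))[0][::-1]-rc for n,L,rc in obs])/; s/\[.6,.1,-1.8\]/[.6,.1,-1.8,0.02]/' fit.py; python3 fit.py
```

```text
[ 0.59578222  0.1174889  -1.85797427  0.02980664]
top [0 0 0] [-1.  -1.9]
top [0.   0.   0.13] [-2.3 -0.7]
top [0.    0.    0.198] [3.  1.3]
top [-0.078 -0.094  0.175] [0.3 1. ]
scene [0.   0.   0.13] [-0.9 -3.1]
scene [0.    0.    0.198] [-0.6 -4.6]
scene [-0.078 -0.094  0.175] [1.5 0.6]
top [0.034 0.    0.178] [-0.5 -3.5]
scene [0.034 0.    0.178] [-2.1  1.4]
top [-0.042  0.065  0.01 ] [-0.3 -1.2]
top [-0.042 -0.065  0.01 ] [ 0.9 -1. ]
scene [-0.042  0.065  0.01 ] [ 5.2 -4.7]
scene [-0.042 -0.065  0.01 ] [-1.8 -0.6]
handle [[0.52774434 0.21898508 0.17478139]]
[ 2.67780416e-02  5.86040892e-03 -1.11022302e-16] 2.0734286310566237
[0.01389952 0.00923423 0.        ] 2.4443752926626425
eye [ 2.52548003e-02  1.69055900e-02 -5.55111512e-17] 2.4478675238512873
eye [ 2.50745953e-02  8.96695912e-03 -5.55111512e-17] 2.2014136183369786
```

```bash
cat > ov.py <<'E'
from h import *
import sys
def overlay(p,dial,t,src,out,n,box,k,bin=None):
    im=cv2.imread(src)[box[0]:box[1],box[2]:box[3]];im=cv2.resize(im,None,fx=k,fy=k,interpolation=cv2.INTER_CUBIC)
    def dr(L,col,closed=False,fr=None):
        q=proj(n,T(p if fr is None else fr,L));q=((q-[box[2],box[0]]+.5)*k).astype(int);cv2.polylines(im,[q.reshape(-1,1,2)],closed,col,1)
    a=np.linspace(0,2*np.pi,60)
    dr(np.c_[.0345*np.cos(a),.0345*np.sin(a),0*a+.1825],(0,0,255),True)
    c,s=np.cos(dial),np.sin(dial)
    for z in(.1825,.2085): dr([[c*x-s*y,s*x+c*y,z] for x,y in((.011,.007),(-.011,.007),(-.011,-.007),(.011,-.007))],(0,255,0),True)
    dr([[0,0,.1825],[.0345*c,.0345*s,.1825]],(255,0,255))
    for d in(-50,50):
        e=dial+np.radians(d);dr([[0,0,.1825],[.0345*np.cos(e),.0345*np.sin(e),.1825]],(255,255,0))
    dr([[.034,0,.178],[.04,0,.178]],(0,165,255))
    h=handle(t);dr([[h[0],-.0625,h[2]],[h[0],-.1255,h[2]]],(0,255,255))
    for y in(-.05,-.042,.042,.05): dr([[0,y,.147],[0,y,0]],(255,0,0))
    cv2.imwrite(out,im)
E
python3 - <<'E'
from ov import *
p=[.5958,.1175,-1.858]
overlay(p,2.1,0,"pics/top0.png","pics/ot1.png","top",(190,340,170,370),4)
overlay(p,2.1,0,"pics/scene0.png","pics/os1.png","scene",(190,310,290,450),5)
E
```

```text
(no output)
```

View pics/ot1.png

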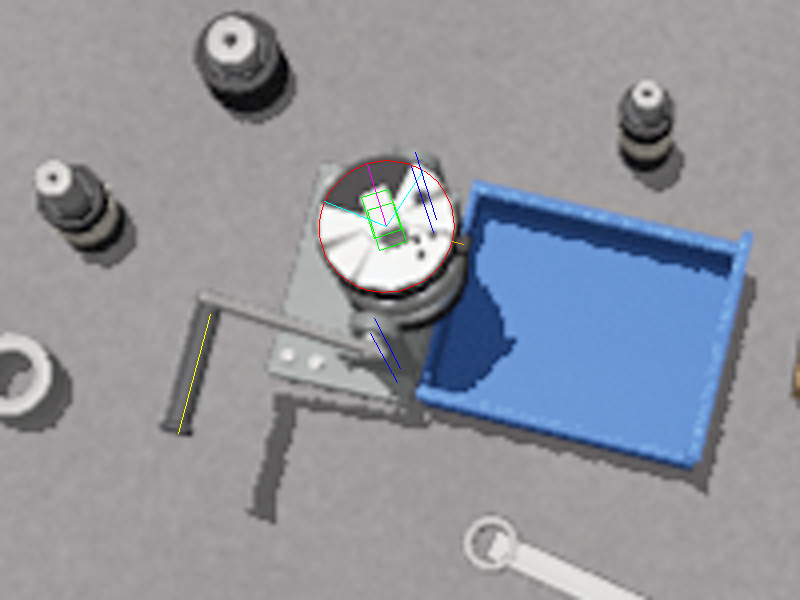

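View pics/os1.png

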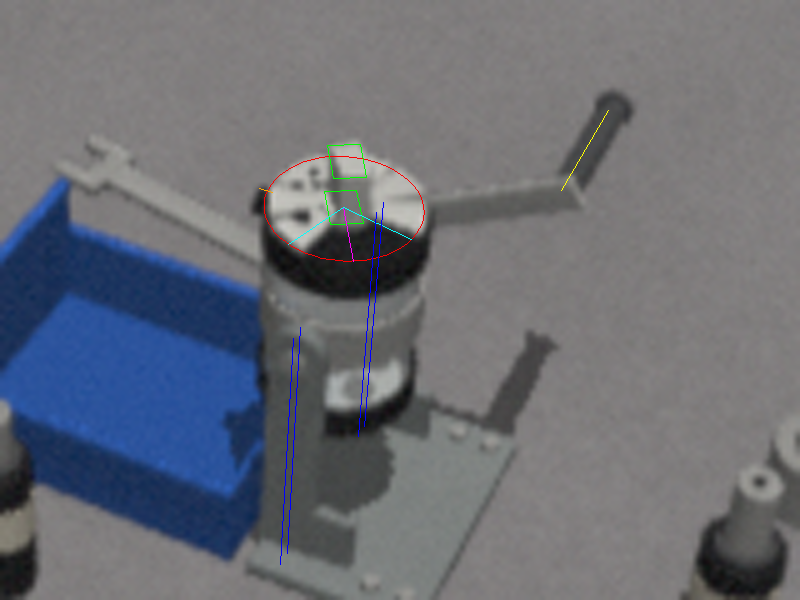

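The overlay fits to about 2–3 mm with stand p=(0.596, 0.117, yaw −1.855) and dial ≈ 2.1. Next I work out the knob approach.

```bash
cat >> h.py <<'E'
from scipy.spatial.transform import Rotation as Ro
P=[.5965,.117,-1.853]
def tool():
    s=r.read_state();R=Ro.from_quat(s['eef_rot']).as_matrix();return s,R
E
python3 - <<'E'
from h import *
s,R=tool();print(np.round(R,3),s['ee_pos'],s['time'])
y=R[:,1];print("jaw yaw deg",np.degrees(np.arctan2(y[1],y[0])))
print("knob long axis deg",np.degrees(P[2]+2.1), "bar axis deg",np.degrees(P[2]-np.pi/2))
print("shift to knob cm",100*(T(P,[0,0,.212])[0]-s['ee_pos']))
E
```

```text
[[ 0.     0.274 -0.962]
 [-0.    -0.962 -0.274]
 [-1.     0.    -0.   ]] [ 0.17145209 -0.60104632  0.24757075] 0.95
jaw yaw deg -74.07994557328404
knob long axis deg 14.15205753973134 bar axis deg -196.16907943774152
shift to knob cm [42.50479073 71.80463223 -3.55707474]
```

```bash
python3 -m pendant '[{"translation":[2,3.5,0.1],"angular":[0,0,8],"hand":1},{"translation":[2,3.5,0.1],"angular":[0,0,8],"hand":1},{"translation":[2,3.5,0.1],"angular":[0,0,8],"hand":1},{"translation":[2,3.5,0.1],"angular":[0,0,8],"hand":1},{"translation":[2,3.5,0.1],"angular":[0,0,8],"hand":1},{"translation":[2,3.5,0.1],"angular":[0,0,8],"hand":1},{"translation":[2,3.5,0.1],"angular":[0,0,8],"hand":1},{"translation":[2,3.5,0.1],"angular":[0,0,8],"hand":1},{"translation":[2,3.5,0.1],"angular":[0,0,8],"hand":1},{"translation":[2,3.5,0.1],"angular":[0,0,8],"hand":1},{"translation":[2,3.5,0.1],"angular":[0,0,8],"hand":1},{"translation":[2,3.5,0.1],"angular":[0,0,8],"hand":1},{"translation":[2,3.5,0.1],"angular":[0,0,8],"hand":1},{"translation":[2,3.5,0.1],"angular":[0,0,8],"hand":1},{"translation":[2,3.5,0.1],"angular":[0,0,8],"hand":1},{"translation":[2,3.5,0.1],"angular":[0,0,8],"hand":1},{"translation":[2,3.5,0.1],"angular":[0,0,8],"hand":1},{"translation":[2,3.5,0.1],"angular":[0,0,8],"hand":1},{"translation":[2,3.5,0.1],"angular":[0,0,8],"hand":1},{"translation":[0,0,0],"angular":[0,0,8],"hand":1}]'
cat > st.py <<'E'
from h import *
s,R=tool();y=R[:,1]
print("t",s['time'],"p",np.round(s['ee_pos'],4),"jaw",np.round(np.degrees(np.arctan2(y[1],y[0])),1),"x",np.round(R[:,0],3),"w",round(s['width'],4),"F",np.round(s['ft_force'],1),"q",np.round(s['joint_positions'],2))
print("d to knob .212 cm",np.round(100*(T(P,[0,0,.212])[0]-s['ee_pos']),2))
E
python3 st.py
```

```text
time: 2.95
ee_pos: [0.5522, 0.0697, 0.2667]
eef_rot: [0.022, 0.707, -0.019, 0.707]
ft_force: [-1.0, -0.5, 0.6]
width: 0.0873
t 2.95 p [0.5522 0.0697 0.2667] jaw 86.6 x [ 0.     0.004 -1.   ] w 0.0873 F [-1.  -0.5  0.6] q [ 0.52  0.27 -0.86  1.58  0.21  1.38  1.15]
d to knob .212 cm [ 4.43  4.73 -5.47]
```

```bash
python3 -m pendant '[{"translation":[1.5,1.6,0],"angular":[0,0,6],"hand":1},{"translation":[1.5,1.6,0],"angular":[0,0,6],"hand":1},{"translation":[1.4,1.5,0],"angular":[0,0,5.5],"hand":1},{"translation":[0,0,-0.7],"angular":[0,0,0],"hand":1},{"translation":[0,0,0],"angular":[0,0,0],"hand":1}]'
python3 st.py; python3 - <<'E'
from ov import *
im=r.camera("scene");cv2.imwrite("pics/s2.png",im[...,::-1])
im=cv2.imread("pics/s2.png")[150:300,270:470];cv2.imwrite("pics/s2z.png",cv2.resize(im,None,fx=4,fy=4,interpolation=cv2.INTER_CUBIC))
E
```

```text
time: 3.45
ee_pos: [0.5949, 0.1108, 0.2583]
eef_rot: [-0.082, 0.703, 0.082, 0.702]
ft_force: [0.3, 0.6, -0.8]
width: 0.0869
t 3.45 p [0.5949 0.1108 0.2583] jaw 103.4 x [-0.002  0.    -1.   ] w 0.0869 F [ 0.3  0.6 -0.8] q [ 0.41  0.42 -0.89  1.46  0.32  1.42  1.32]
d to knob .212 cm [ 0.16  0.62 -4.63]
```

View pics/s2z.png

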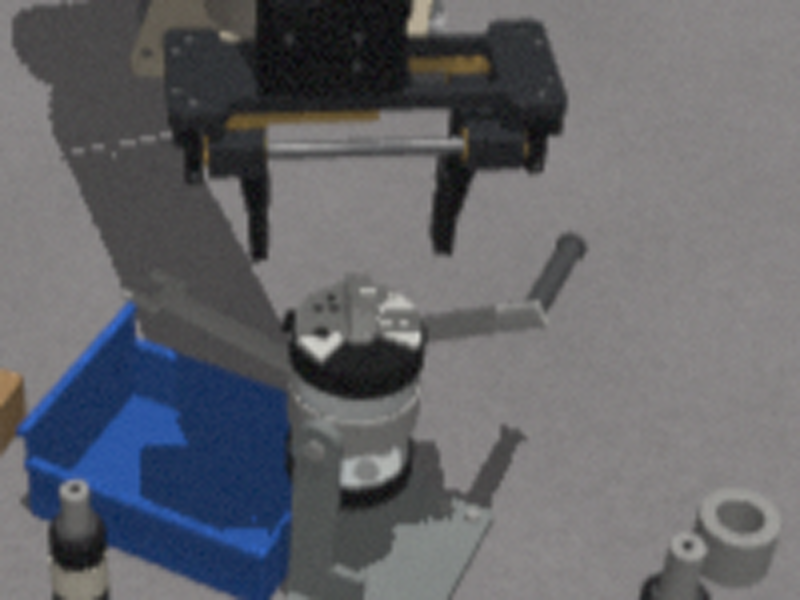

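The fingers (cols 258 and 442 in the zoom) straddle the knob (col 358), and the remaining offset agrees with the computed +6 mm in y. I'll descend.

```bash
python3 -m pendant '[{"translation":[0.1,0.6,-1],"angular":[0,0,0],"hand":1},{"translation":[0,0,-1.2],"angular":[0,0,0],"hand":1},{"translation":[0,0,-1.2],"angular":[0,0,0],"hand":1},{"translation":[0,0,-1],"angular":[0,0,0],"hand":1},{"translation":[0,0,0],"angular":[0,0,0],"hand":1}]' 25; python3 st.py
```

```text
time: 4.0
ee_pos: [0.5956, 0.1163, 0.2136]
eef_rot: [-0.083, 0.703, 0.082, 0.701]
ft_force: [0.2, -0.1, 0.7]
width: 0.0873
t 4.0 p [0.5956 0.1163 0.2136] jaw 103.4 x [-0.003 -0.001 -1.   ] w 0.0873 F [ 0.2 -0.1  0.7] q [ 0.4   0.45 -0.88  1.52  0.35  1.34  1.29]
d to knob .212 cm [ 0.09  0.07 -0.16]
```

```bash
python3 -m pendant '[{"translation":[0.1,0.1,0],"angular":[0,0,0],"hand":0},{"translation":[0,0,0],"angular":[0,0,0],"hand":-1},{"translation":[0,0,0],"angular":[0,0,0],"hand":-1},{"translation":[0,0,0],"angular":[0,0,0],"hand":-1},{"translation":[0,0,0],"angular":[0,0,0],"hand":-1},{"translation":[0,0,0],"angular":[0,0,0],"hand":-1},{"translation":[0,0,0],"angular":[0,0,0],"hand":-1},{"translation":[0,0,0],"angular":[0,0,0],"hand":-1}]' 25; python3 st.py
```

```text
time: 4.8
ee_pos: [0.5974, 0.1179, 0.2156]
eef_rot: [-0.083, 0.702, 0.083, 0.702]
ft_force: [-0.4, 0.1, -0.0]
width: 0.0309
t 4.8 p [0.5974 0.1179 0.2156] jaw 103.4 x [-0.  0. -1.] w 0.0309 F [-0.4  0.1 -0. ] q [ 0.4   0.45 -0.88  1.51  0.35  1.34  1.29]
d to knob .212 cm [-0.09 -0.09 -0.36]
```

```bash
python3 -m pendant '[{"translation":[0,0,0],"angular":[0,0,0],"hand":-1},{"translation":[0,0,0],"angular":[0,0,0],"hand":-1},{"translation":[0,0,0],"angular":[0,0,0],"hand":-1},{"translation":[0,0,0],"angular":[0,0,0],"hand":-1},{"translation":[0,0,0],"angular":[0,0,0],"hand":-1}]' 25; python3 st.py
```

```text
time: 5.3
ee_pos: [0.5973, 0.1184, 0.2156]
eef_rot: [-0.083, 0.702, 0.083, 0.702]
ft_force: [0.5, 2.7, -0.5]
width: 0.0137
t 5.3 p [0.5973 0.1184 0.2156] jaw 103.4 x [-0.     0.001 -1.   ] w 0.0137 F [ 0.5  2.7 -0.5] q [ 0.4   0.45 -0.88  1.51  0.35  1.34  1.29]
d to knob .212 cm [-0.08 -0.14 -0.36]
```

```bash
python3 -m pendant '[{"translation":[0,0,0],"angular":[0,0,-7.5],"hand":-1},{"translation":[0,0,0],"angular":[0,0,-7.5],"hand":-1},{"translation":[0,0,0],"angular":[0,0,-7.5],"hand":-1},{"translation":[0,0,0],"angular":[0,0,-7.5],"hand":-1},{"translation":[0,0,0],"angular":[0,0,-7.5],"hand":-1},{"translation":[0,0,0],"angular":[0,0,-7.5],"hand":-1},{"translation":[0,0,0],"angular":[0,0,-7.5],"hand":-1},{"translation":[0,0,0],"angular":[0,0,-7.5],"hand":-1},{"translation":[0,0,0],"angular":[0,0,-7.5],"hand":-1},{"translation":[0,0,0],"angular":[0,0,-7.5],"hand":-1},{"translation":[0,0,0],"angular":[0,0,-7.5],"hand":-1},{"translation":[0,0,0],"angular":[0,0,-7.5],"hand":-1},{"translation":[0,0,0],"angular":[0,0,-7.5],"hand":-1},{"translation":[0,0,0],"angular":[0,0,-7.5],"hand":-1},{"translation":[0,0,0],"angular":[0,0,-7.5],"hand":-1},{"translation":[0,0,0],"angular":[0,0,-7.5],"hand":-1},{"translation":[0,0,0],"angular":[0,0,0],"hand":-1},{"translation":[0,0,0],"angular":[0,0,0],"hand":-1},{"translation":[0,0,0],"angular":[0,0,0],"hand":-1}]' 25; python3 st.py
```

```text
time: 7.2
ee_pos: [0.5968, 0.1179, 0.2155]
eef_rot: [-0.565, -0.424, 0.566, -0.424]
ft_force: [-6.1, 0.2, 3.0]
width: 0.0135
t 7.2 p [0.5968 0.1179 0.2155] jaw -16.3 x [-0.001 -0.    -1.   ] w 0.0135 F [-6.1  0.2  3. ] q [ 0.15  0.36 -0.53  1.53  0.19  1.3  -0.69]
d to knob .212 cm [-0.03 -0.09 -0.35]
```

Turned as planned. I'll open, rise, and look.

```bash
python3 -m pendant '[{"translation":[0,0,0],"angular":[0,0,0],"hand":0},{"translation":[0,0,0],"angular":[0,0,0],"hand":0},{"translation":[0,0,0],"angular":[0,0,0],"hand":0},{"translation":[0,0,0],"angular":[0,0,0],"hand":0},{"translation":[0,0,2],"angular":[0,0,0],"hand":0},{"translation":[0,0,2.5],"angular":[0,0,0],"hand":0},{"translation":[-3,2,2],"angular":[0,0,8],"hand":0},{"translation":[-4,3,0],"angular":[0,0,8],"hand":0},{"translation":[-4,3,0],"angular":[0,0,8],"hand":0},{"translation":[-3,3,0],"angular":[0,0,8],"hand":0},{"translation":[0,0,0],"angular":[0,0,8],"hand":0}]' 25; python3 st.py;  python3 - <<'E'
from ov import *
for n,b,k in(("top",(190,340,170,370),4),("scene",(190,310,290,450),5)):
    im=r.camera(n);cv2.imwrite(f"pics/{n}3.png",im[...,::-1])
    overlay(P,0,0,f"pics/{n}3.png",f"pics/{n}3z.png",n,b,k)
    im=cv2.imread(f"pics/{n}3.png")[b[0]:b[1],b[2]:b[3]];cv2.imwrite(f"pics/{n}3r.png",cv2.resize(im,None,fx=k,fy=k,interpolation=cv2.INTER_CUBIC))
E
```

```text
time: 8.3
ee_pos: [0.4533, 0.233, 0.2815]
eef_rot: [0.384, 0.594, -0.383, 0.594]
ft_force: [0.3, -0.3, 0.5]
width: 0.0434
t 8.3 p [0.4533 0.233  0.2815] jaw 24.3 x [ 0.001  0.001 -1.   ] w 0.0434 F [ 0.3 -0.3  0.5] q [ 0.12  0.11 -0.73  1.68  0.08  1.38 -0.2 ]
d to knob .212 cm [ 14.32 -11.6   -6.95]
```

View pics/top3z.png

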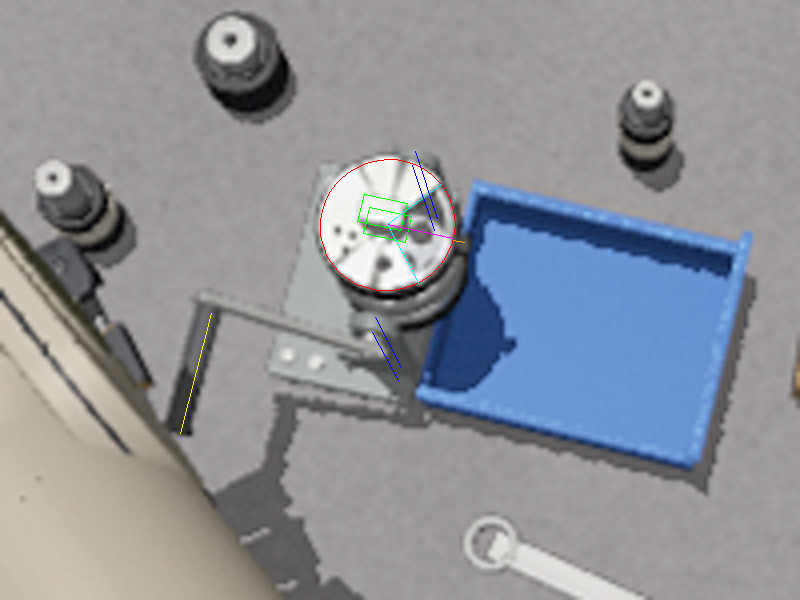

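View pics/scene3r.png

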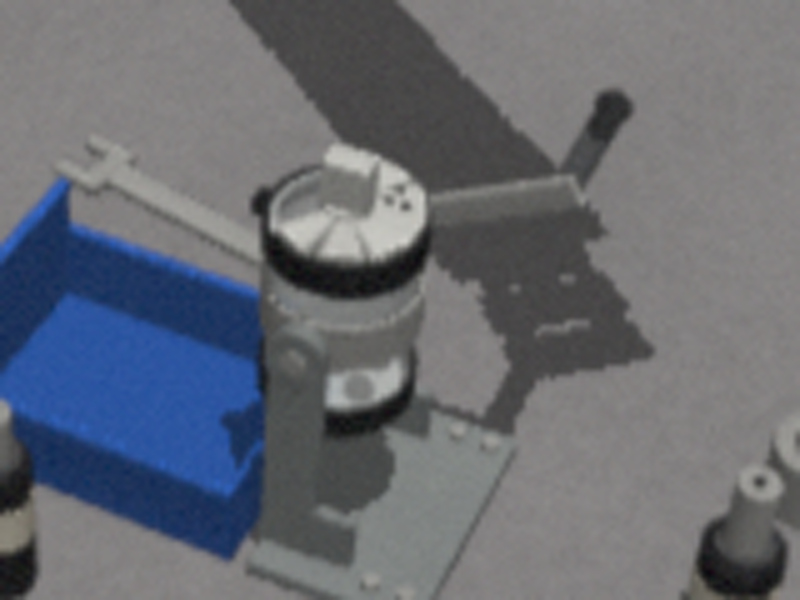

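View pics/top3r.png

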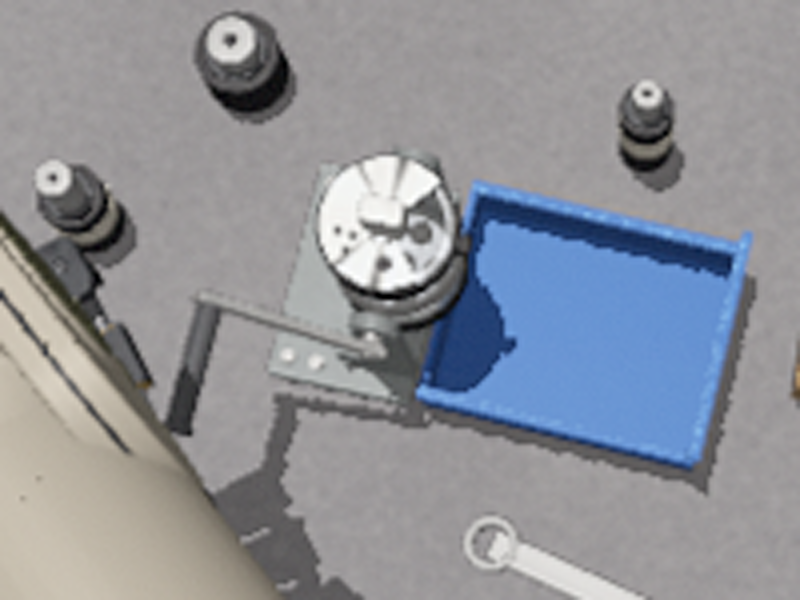

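The dial is at zero: the mouth faces the tab, with wedge edges at (440,190) and (425,280) in the zoom. The canister is still upright. Next is the handle.

```bash
cat > hd.py <<'E'
from h import *
import sys
s,R=tool()
for t in map(float,sys.argv[1:]):
    L=handle(t);L[1]=-.098;L[2]+=.006
    print(t,np.round(100*(T(P,L)[0]),2),"d",np.round(100*(T(P,L)[0]-s['ee_pos']),2))
E
python3 hd.py 0 ; python3 -m pendant '[{"translation":[2,-0.5,0],"angular":[0,0,8],"hand":0.3},{"translation":[2,-0.5,0],"angular":[0,0,8],"hand":0.3},{"translation":[2,-0.5,0],"angular":[0,0,8],"hand":0.3},{"translation":[1.3,0.2,0],"angular":[0,0,8],"hand":0.3},{"translation":[0,0,-1],"angular":[0,0,8],"hand":0.3},{"translation":[0,0,-1],"angular":[0,0,8],"hand":0.3},{"translation":[0,0,-1],"angular":[0,0,2],"hand":0.3},{"translation":[0,0,0],"angular":[0,0,0],"hand":0.3},{"translation":[0,0,0],"angular":[0,0,0],"hand":0.3}]' 25; python3 st.py; python3 hd.py 0;python3 - <<'E'
from ov import *
im=r.camera("scene");cv2.imwrite("pics/s4.png",im[...,::-1])
im=cv2.imread("pics/s4.png")[130:280,300:500];cv2.imwrite("pics/s4z.png",cv2.resize(im,None,fx=4,fy=4,interpolation=cv2.INTER_CUBIC))
E
```

```text
0.0 [52.41 21.93 18.08] d [  6.71  -0.93 -10.02]
time: 9.3
ee_pos: [0.5307, 0.2145, 0.2505]
eef_rot: [0.104, 0.7, -0.104, 0.699]
ft_force: [0.6, -1.4, 0.2]
width: 0.0566
t 9.3 p [0.5307 0.2145 0.2505] jaw 73.1 x [-0. -0. -1.] w 0.0566 F [ 0.6 -1.4  0.2] q [ 0.18  0.31 -0.78  1.57  0.22  1.36  0.65]
d to knob .212 cm [ 6.58 -9.75 -3.85]
0.0 [52.41 21.93 18.08] d [-0.65  0.48 -6.98]
```

View pics/s4z.png

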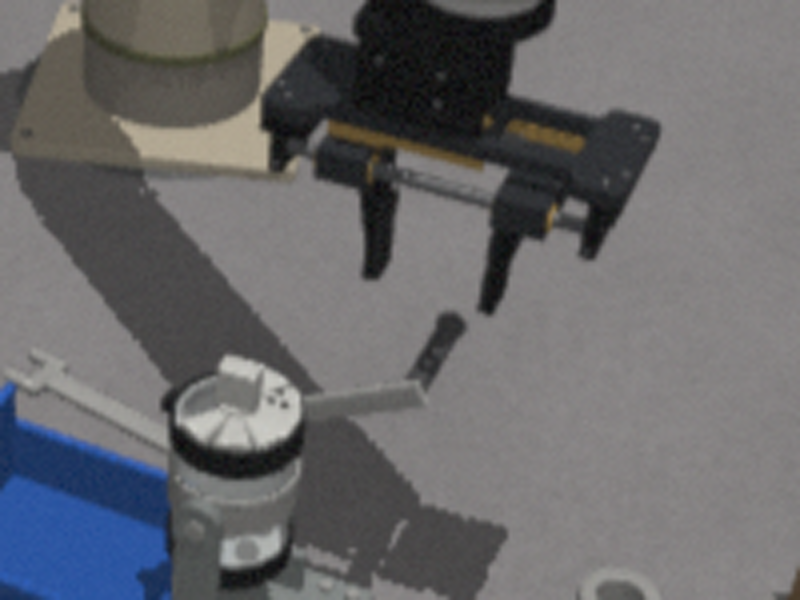

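```bash
python3 -m pendant '[{"translation":[-0.6,0.5,-1],"angular":[0,0,0.7],"hand":0.3},{"translation":[0,0,-2],"angular":[0,0,0],"hand":0.3},{"translation":[0,0,-2],"angular":[0,0,0],"hand":0.3},{"translation":[0,0,-2],"angular":[0,0,0],"hand":0.3},{"translation":[0,0,0],"angular":[0,0,0],"hand":0.3},{"translation":[0,0,0],"angular":[0,0,0],"hand":-1},{"translation":[0,0,0],"angular":[0,0,0],"hand":-1},{"translation":[0,0,0],"angular":[0,0,0],"hand":-1},{"translation":[0,0,0],"angular":[0,0,0],"hand":-1},{"translation":[0,0,0],"angular":[0,0,0],"hand":-1},{"translation":[0,0,0],"angular":[0,0,0],"hand":-1},{"translation":[0,0,0],"angular":[0,0,0],"hand":-1},{"translation":[0,0,0],"angular":[0,0,0],"hand":-1},{"translation":[0,0,0],"angular":[0,0,0],"hand":-1}]' 20; python3 st.py; python3 hd.py 0 .25 .5 .75 1 1.25 1.5 1.75 2 2.15 2.3 2.35; python3 - <<'E'
from ov import *
im=r.camera("scene");cv2.imwrite("pics/s5.png",im[...,::-1])
im=cv2.imread("pics/s5.png")[130:280,300:500];cv2.imwrite("pics/s5z.png",cv2.resize(im,None,fx=4,fy=4,interpolation=cv2.INTER_CUBIC))
E
```

```text
time: 10.75
ee_pos: [0.5249, 0.2213, 0.1812]
eef_rot: [0.098, 0.7, -0.097, 0.701]
ft_force: [2.5, 4.8, 0.1]
width: 0.0134
t 10.75 p [0.5249 0.2213 0.1812] jaw 74.2 x [ 0.002  0.002 -1.   ] w 0.0134 F [2.5 4.8 0.1] q [ 0.16  0.35 -0.77  1.67  0.26  1.22  0.63]
d to knob .212 cm [  7.16 -10.43   3.08]
0.0 [52.41 21.93 18.08] d [-0.07 -0.21 -0.04]
0.25 [52.04 20.63 19.87] d [-0.45 -1.5   1.75]
0.5 [51.55 18.95 21.27] d [-0.94 -3.19  3.15]
0.75 [50.98 16.98 22.2 ] d [-1.51 -5.15  4.08]
1.0 [50.36 14.86 22.59] d [-2.12 -7.27  4.47]
1.25 [49.74 12.71 22.42] d [-2.75 -9.42  4.3 ]
1.5 [49.15 10.67 21.7 ] d [ -3.34 -11.46   3.59]
1.75 [48.62  8.86 20.48] d [ -3.86 -13.27   2.37]
2.0 [48.2   7.4  18.84] d [ -4.29 -14.74   0.72]
2.15 [48.    6.73 17.68] d [ -4.48 -15.41  -0.44]
2.3 [47.86  6.23 16.44] d [ -4.63 -15.91  -1.68]
2.35 [47.82  6.1  16.01] d [ -4.66 -16.03  -2.11]
```

View pics/s5z.png

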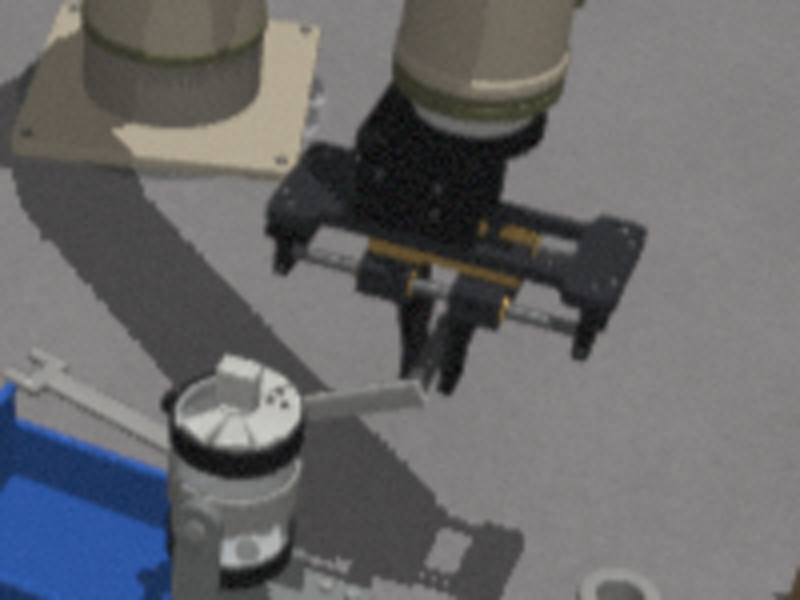

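The handle is held (width 13.4 mm). I'll tip the first part up to about 1 rad.

```bash
python3 -m pendant '[{"translation":[-0.2,-0.65,0.9],"angular":[0,0,0],"hand":-1},{"translation":[-0.2,-0.65,0.9],"angular":[0,0,0],"hand":-1},{"translation":[-0.25,-0.85,0.7],"angular":[0,0,0],"hand":-1},{"translation":[-0.25,-0.85,0.7],"angular":[0,0,0],"hand":-1},{"translation":[-0.3,-1,0.45],"angular":[0,0,0],"hand":-1},{"translation":[-0.3,-1,0.45],"angular":[0,0,0],"hand":-1},{"translation":[-0.3,-1.05,0.2],"angular":[0,0,0],"hand":-1},{"translation":[-0.3,-1.05,0.2],"angular":[0,0,0],"hand":-1},{"translation":[0,0,0],"angular":[0,0,0],"hand":-1}]' 20; python3 st.py; python3 hd.py 1;python3 - <<'E'
from ov import *
im=r.camera("scene");cv2.imwrite("pics/s6.png",im[...,::-1])
im=cv2.imread("pics/s6.png")[130:280,270:470];cv2.imwrite("pics/s6z.png",cv2.resize(im,None,fx=4,fy=4,interpolation=cv2.INTER_CUBIC))
E
```

```text
time: 11.7
ee_pos: [0.5035, 0.1502, 0.2278]
eef_rot: [0.098, 0.7, -0.097, 0.701]
ft_force: [-6.5, 2.5, 15.5]
width: 0.013
t 11.7 p [0.5035 0.1502 0.2278] jaw 74.1 x [ 0.002  0.002 -1.   ] w 0.013 F [-6.5  2.5 15.5] q [ 0.32  0.2  -0.77  1.72  0.14  1.28  0.81]
d to knob .212 cm [ 9.3  -3.32 -1.58]
1.0 [50.36 14.86 22.59] d [ 0.01 -0.16 -0.19]
```

View pics/s6z.png

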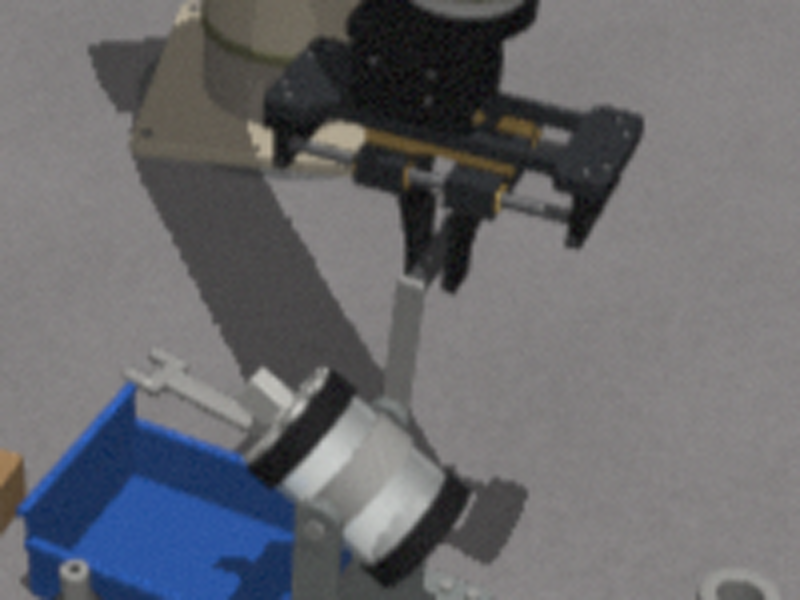

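It is tipped to about 1 rad, with the crank near vertical. I'll continue to about 2.1, then go slowly.

```bash
python3 -m pendant '[{"translation":[-0.3,-1.1,-0.15],"angular":[0,0,0],"hand":-1},{"translation":[-0.3,-1.1,-0.2],"angular":[0,0,0],"hand":-1},{"translation":[-0.3,-1.05,-0.35],"angular":[0,0,0],"hand":-1},{"translation":[-0.3,-1,-0.4],"angular":[0,0,0],"hand":-1},{"translation":[-0.25,-0.95,-0.6],"angular":[0,0,0],"hand":-1},{"translation":[-0.25,-0.9,-0.6],"angular":[0,0,0],"hand":-1},{"translation":[-0.2,-0.75,-0.8],"angular":[0,0,0],"hand":-1},{"translation":[-0.2,-0.7,-0.8],"angular":[0,0,0],"hand":-1},{"translation":[-0.1,-0.35,-0.6],"angular":[0,0,0],"hand":-1},{"translation":[-0.1,-0.3,-0.6],"angular":[0,0,0],"hand":-1},{"translation":[0,0,0],"angular":[0,0,0],"hand":-1},{"translation":[0,0,0],"angular":[0,0,0],"hand":-1}]' 20; python3 st.py; python3 hd.py 2.15;python3 - <<'E'
from ov import *
im=r.camera("scene");cv2.imwrite("pics/s7.png",im[...,::-1])
im=cv2.imread("pics/s7.png")[150:300,250:450];cv2.imwrite("pics/s7z.png",cv2.resize(im,None,fx=4,fy=4,interpolation=cv2.INTER_CUBIC))
E
```

```text
time: 12.95
ee_pos: [0.4797, 0.0685, 0.174]
eef_rot: [0.098, 0.701, -0.097, 0.7]
ft_force: [-0.4, 5.9, -4.5]
width: 0.0131
t 12.95 p [0.4797 0.0685 0.174 ] jaw 74.2 x [-0.001  0.002 -1.   ] w 0.0131 F [-0.4  5.9 -4.5] q [ 0.44  0.14 -0.72  1.88  0.1   1.15  0.98]
d to knob .212 cm [11.68  4.85  3.8 ]
2.15 [48.    6.73 17.68] d [ 0.03 -0.13  0.28]
```

View pics/s7z.png

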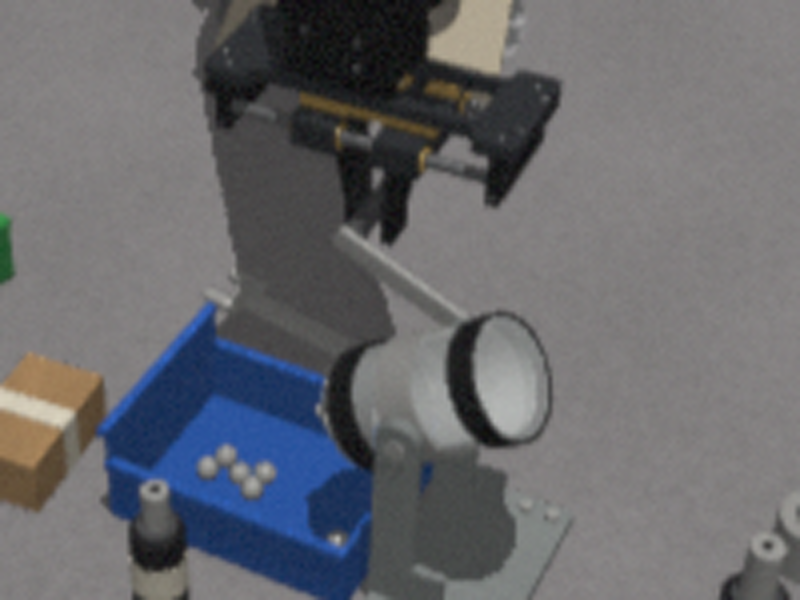

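Five balls lie around (235,465) in the zoom, and a sixth is at (337,538) in the shaded near corner of the bin. I'll hold still briefly and recheck in both views.

```bash
python3 -m pendant '[{"translation":[0,0,0],"angular":[0,0,0],"hand":-1},{"translation":[0,0,0],"angular":[0,0,0],"hand":-1},{"translation":[0,0,0],"angular":[0,0,0],"hand":-1},{"translation":[0,0,0],"angular":[0,0,0],"hand":-1},{"translation":[0,0,0],"angular":[0,0,0],"hand":-1}]' 20; python3 - <<'E'
from ov import *
for n,b in(("scene",(225,300,270,370)),("top",(215,315,260,393))):
    im=r.camera(n);cv2.imwrite(f"pics/{n}8.png",im[...,::-1])
    im=im[b[0]:b[1],b[2]:b[3],::-1];cv2.imwrite(f"pics/{n}8z.png",cv2.resize(im,None,fx=6,fy=6,interpolation=cv2.INTER_CUBIC))
    print(n,[(d['confidence'],d['point']) for d in r.find_in(n,"ball0")])
E
```

```text
time: 13.5
ee_pos: [0.4797, 0.0685, 0.174]
eef_rot: [0.098, 0.701, -0.097, 0.7]
ft_force: [-0.9, 4.7, -5.7]
width: 0.0135
scene [(0.51, [263.7, 311.5])]
top []
```

View pics/scene8z.png

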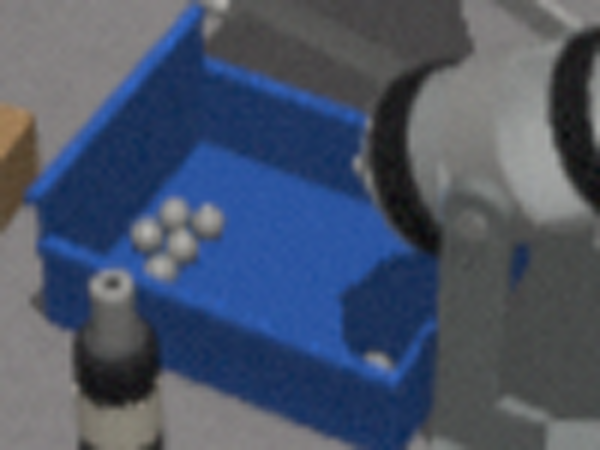

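View pics/top8z.png

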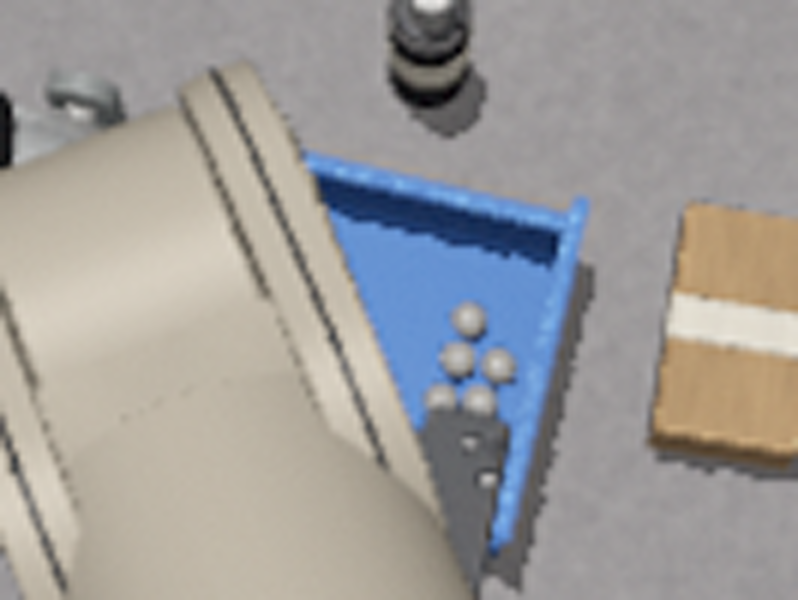

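All six balls are in the bin: a group of five plus one at (375,358) in the scene zoom. I'll tip back along the reverse arc.

```bash
python3 -m pendant '[{"translation":[0.1,0.3,0.6],"angular":[0,0,0],"hand":-1},{"translation":[0.1,0.35,0.6],"angular":[0,0,0],"hand":-1},{"translation":[0.2,0.7,0.8],"angular":[0,0,0],"hand":-1},{"translation":[0.2,0.75,0.8],"angular":[0,0,0],"hand":-1},{"translation":[0.25,0.9,0.6],"angular":[0,0,0],"hand":-1},{"translation":[0.25,0.95,0.6],"angular":[0,0,0],"hand":-1},{"translation":[0.3,1,0.4],"angular":[0,0,0],"hand":-1},{"translation":[0.3,1.05,0.35],"angular":[0,0,0],"hand":-1},{"translation":[0.3,1.1,0.2],"angular":[0,0,0],"hand":-1},{"translation":[0.3,1.1,0.15],"angular":[0,0,0],"hand":-1},{"translation":[0.3,1.05,-0.2],"angular":[0,0,0],"hand":-1},{"translation":[0.3,1.05,-0.2],"angular":[0,0,0],"hand":-1},{"translation":[0.3,1,-0.45],"angular":[0,0,0],"hand":-1},{"translation":[0.3,1,-0.45],"angular":[0,0,0],"hand":-1},{"translation":[0.25,0.85,-0.7],"angular":[0,0,0],"hand":-1},{"translation":[0.25,0.85,-0.7],"angular":[0,0,0],"hand":-1},{"translation":[0.2,0.65,-0.9],"angular":[0,0,0],"hand":-1},{"translation":[0.2,0.65,-0.9],"angular":[0,0,0],"hand":-1},{"translation":[0,0,0],"angular":[0,0,0],"hand":-1}]' 20; python3 st.py; python3 hd.py 0;python3 - <<'E'
from ov import *
im=r.camera("scene");cv2.imwrite("pics/s9.png",im[...,::-1])
im=cv2.imread("pics/s9.png")[150:300,270:470];cv2.imwrite("pics/s9z.png",cv2.resize(im,None,fx=4,fy=4,interpolation=cv2.INTER_CUBIC))
E
```

```text
time: 15.6
ee_pos: [0.5264, 0.2197, 0.1808]
eef_rot: [0.098, 0.699, -0.098, 0.701]
ft_force: [7.1, -1.7, -3.6]
width: 0.0135
t 15.6 p [0.5264 0.2197 0.1808] jaw 74.0 x [ 0.003 -0.    -1.   ] w 0.0135 F [ 7.1 -1.7 -3.6] q [ 0.16  0.36 -0.77  1.67  0.26  1.22  0.62]
d to knob .212 cm [  7.01 -10.27   3.12]
0.0 [52.41 21.93 18.08] d [-0.23 -0.04 -0.01]
```

View pics/s9z.png

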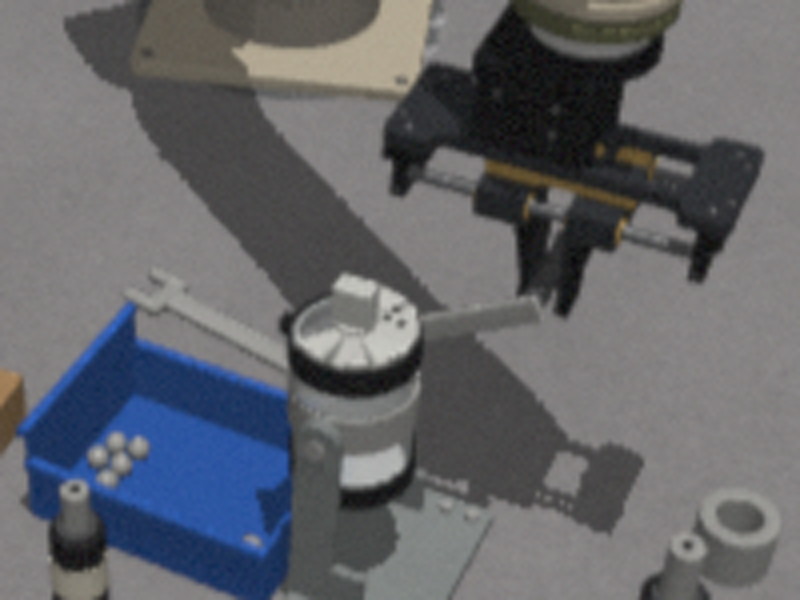

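Upright again. I'll nudge it slightly into the stop, release, rise, and clear the view.

```bash
python3 -m pendant '[{"translation":[0.1,0.2,-0.4],"angular":[0,0,0],"hand":-1},{"translation":[0,0,0],"angular":[0,0,0],"hand":-1},{"translation":[0,0,0],"angular":[0,0,0],"hand":0},{"translation":[0,0,0],"angular":[0,0,0],"hand":0},{"translation":[0,0,0],"angular":[0,0,0],"hand":0},{"translation":[0,0,0],"angular":[0,0,0],"hand":0},{"translation":[0,0,0],"angular":[0,0,0],"hand":0},{"translation":[0,0,2],"angular":[0,0,0],"hand":0},{"translation":[0,0,3],"angular":[0,0,0],"hand":0},{"translation":[0,0,4],"angular":[0,0,0],"hand":0},{"translation":[-2,1,3],"angular":[0,0,0],"hand":0},{"translation":[-3,2,0],"angular":[0,0,0],"hand":0},{"translation":[-3,2,0],"angular":[0,0,0],"hand":0},{"translation":[-3,2,0],"angular":[0,0,0],"hand":0},{"translation":[0,2,0],"angular":[0,0,0],"hand":0},{"translation":[0,0,0],"angular":[0,0,0],"hand":0},{"translation":[0,0,0],"angular":[0,0,0],"hand":0}]' 20; python3 st.py;python3 - <<'E'
from ov import *
for n,b,k in(("top",(190,340,170,370),4),("scene",(190,310,270,430),5)):
    im=r.camera(n);cv2.imwrite(f"pics/{n}10.png",im[...,::-1])
    overlay(P,0,0,f"pics/{n}10.png",f"pics/{n}10z.png",n,b,k)
E
```

```text
time: 17.35
ee_pos: [0.4155, 0.3118, 0.2965]
eef_rot: [0.097, 0.7, -0.097, 0.7]
ft_force: [0.2, -0.2, -1.0]
width: 0.0438
t 17.35 p [0.4155 0.3118 0.2965] jaw 74.2 x [-0. -0. -1.] w 0.0438 F [ 0.2 -0.2 -1. ] q [ 0.08  0.16 -0.89  1.62  0.13  1.42  0.47]
d to knob .212 cm [ 18.1  -19.48  -8.45]
```

View pics/top10z.png

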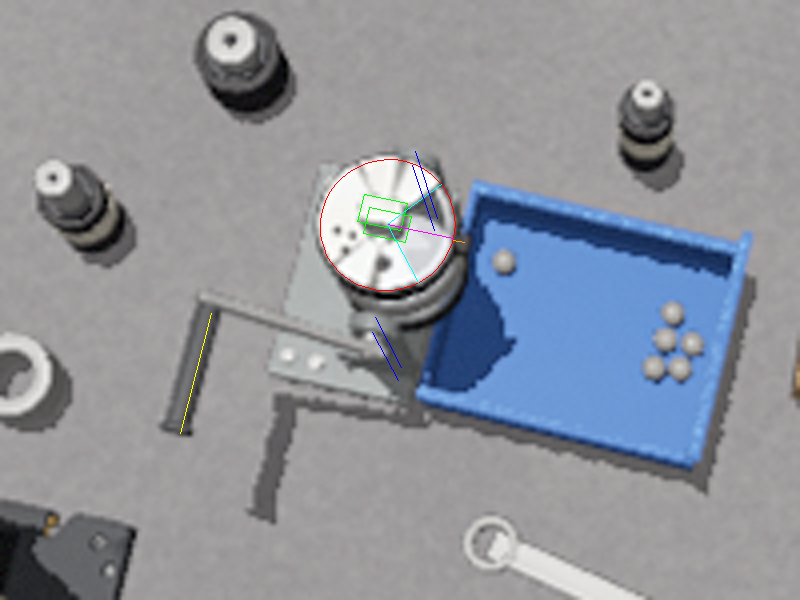

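View pics/scene10z.png

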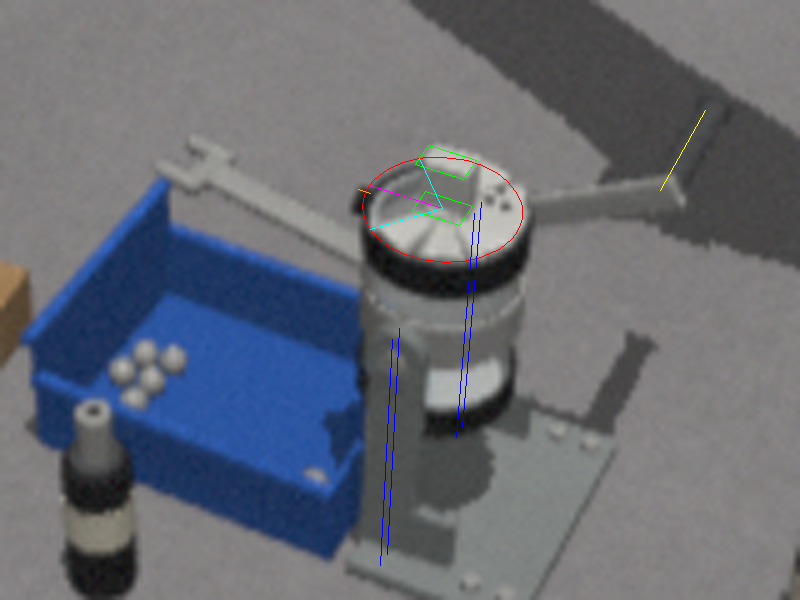

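All six balls are in the bin: five at about (672,340) and one at (504,262) in the top zoom. The handle and dial sit on the overlay for tip 0 and dial 0, and the bystanders have not moved. I'll hand in.

```bash
python3 -c "
from bench import r
print(r.close_job())"
```

```text
the job is handed in; nothing more can be done
None
```

The job is done and handed in at about 17.5 s of robot time; the system gave no verdict, so success rests on my own camera checks.

- **Dial:** I gripped the knob and turned the dial about 120° clockwise with the canister upright. In the last pictures it sits on the overlay drawn for its largest opening.
- **Pouring:** I tipped the canister by its crank handle to about 2.15 rad. All six balls ran out into the blue bin, and no rocking was needed.
- **Return:** I tipped the canister back and nudged it into its upright stop. The handle is back where it was at the start.
- **Final pictures:** The top view shows five balls together and one on its own inside the blue bin, with the nearby loose parts where they started. The gripper is clear of everything.

**Disagreements:**
- The ball-finding network gave only one hit in the scene view and none in the top view, so I counted the six balls by eye.
- The fit to the stand left the two cameras about 2–3 mm apart. This did not affect the grasps.

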